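Hold the curing hood on its balance point for the stay fitter

ROBOT

A 6-joint arm with a two-finger parallel gripper is mounted at the origin on a cart in front of the work surface, level with it; the furniture and walls round the work are solid. World frame = base frame: x ahead of the robot, y to its left, z up, the work surface at z = 0. Lengths are in m, angles in degrees, forces in N, time in s.
With the tool pointing down it reaches from about 0.4 to 0.825 m from the base axis. Payload 7 kg.
Tool frame: the origin (TCP) lies between the finger pads; the fingertips stand 11 mm ahead of it and the grasp point (between the pads) lies 8 mm behind it; z points along the fingers, y is the direction in which the jaws open and shut (so a half turn about z gives the same grasp; the last joint's range is limited). The gripper opens to 88 mm and grips with 3 to 60 N. Pads are 19 mm wide; open, the fingers measure 130 mm over their backs; the gripper's body (78 mm by 193 mm) begins 47 mm behind the grasp point.
Start: joints at [79.59, 20.546, 0.682, 0, -70.136, -16.507], TCP at [0.306, 0.602, 0.238] pointing down, gripper open.
Joint ranges: [-176.03, 176.03], [-82.01, 121.73], [-58.28, 71.71], [-173.87, 95.51], [-174.79, -0.11], [-173.66, 173.66]. Speed limits (degrees/s): [136.94, 136.94, 172.46, 180, 180, 180].

INTERFACE

Orientations are given as [roll, pitch, yaw] about the fixed x, y, z axes, in that order (R = Rz(yaw) Ry(pitch) Rx(roll)).
In Python, from plant import r gives the robot as it stands.
- The arm moves only by the shell command python3 -m inch 'ROWS' [OPENING] [FORCE]. ROWS is JSON, a list of rows, each an object of numbers: "x", "y", "z": the shift along the tool's x, y, z as a fraction of full scale; "yaw": the turn about the tool's z as a fraction of full scale. In form: [{"x": .., "y": .., "z": .., "yaw": ..}, ...]. A call has 1 to 5 rows; each row shifts and turns the pose as measured when the row begins, along the tool's axes as they then stand; what a row does not reach is not made up. Full scale, the value 1, is 0.025 m for a shift and 4 degrees for a turn. A row lasts 1/12 s, in which the tool goes at most 41.7 mm and 7.16 degrees, less where a joint would pass 70% of its speed; a pose out of reach is approached as far as the arm can. A call with a number of a shift or a turn outside -1 to 1 is refused whole. A call with a gripper value outside its range is refused whole. OPENING is the opening, from -1 (shut) to 1 (fully open), set as the call begins (- or left out, the last holds). The fingers move at their own pace and stop on an object; FORCE is the grip in N (left out, the last holds). Time passes only in rows, so rows that do not move let the fingers close. It gives the time, the measured TCP pose, the force and the opening at its end, in the units of the state.
- r.get_state(): the state, without advancing time (a new reading comes with each control period).
- r.capture(name): name is "scene" or "top" or "wrist"; returns (picture, depth): 480x640x3 uint8, red, green, blue; 480x640 float32, m along the optical axis (not along the pixel's ray), 0 where there is no reading.
- r.camera_info(name): a dict with "mtx" (3x3 intrinsics, pixels), "pose" (4x4, takes a point from camera to world coordinates). Camera axes: x right, y down, z forward; pixel columns grow to the right and rows downward; lengths in m; the calibration is good to about 2 mm. The wrist camera is an equidistant fisheye: a pixel r from the principal point sees the ray r / f radians off the axis. A picture is of the moment at which its call begins: read the wrist's pose just before it. camera_info takes no time and is no camera call; for the wrist camera it gives the pose at the moment of the call.
- r.close_job(): hands the job in, once; it reports no verdict.
The state is a dict: "time_s": time; "joints": joint angles; "qd": joint speeds; "joint_torque": joint torques, N m; "tcp_pos": TCP position; "eef_rot": TCP orientation; "contact_force": force on the tool from outside, world axes, zero at the start; "moment": the same for the moment, N m; "gripper_width": finger opening in m.
Only numpy, scipy, OpenCV 4.12 (cv2) and the standard library are available. Lean on these libraries where they do the work, as an engineer would, in place of code of your own. Each camera call takes 0.05 s, during which the arm holds its last target. There are 200 camera calls.

TASK

I am about to fit a new stay to the hood of the resin curing chamber, so I need you to hold the hood for me. Turn the selector on the chamber's control pod to the ring mark (lamps off), which draws the lock bolt, then swing the hood up to its balance point, where it wants to fall neither shut nor over backwards, and keep holding it there: your program finishes while the gripper still holds the hood. Do not let the hood drop or go over backwards, and leave the other things on the bench where they are.

Things in the scene. Friction and masses are not known exactly. Their poses are not given: they have to be found in the camera images.
- chamber: Curing chamber, fixed to the bench: grey tub 170 (front to back) x 190 x 75 mm high under a white hood with an amber window; to its right, 22 mm off, a grey control pod 170 x 100 x 85 mm high. Axes: x to its rear, y to its left, z up. Origin on the bench: the tub reaches from 90 mm in front to 80 mm behind it, 135 mm to its left and 55 mm to its right; the pod from 77 to 177 mm right.
- hood_hinge (a point): Middle of the hood's hinge line, which is the rear upper edge of the tub, 75 mm above the bench. Axes are the chamber's: x to its rear, y along the hinge to its left, z up. The shut hood reaches from here 170 mm forwards (-x), is 190 mm wide and 55 mm high: its roof is 130 mm above the bench.
- ball_handle (a point): Centre of the hood's handle: a black 25 mm ball on a 9 mm steel stem standing out of the middle of the hood's front, 45 mm clear of it. Hood shut: 215 mm in front of and 22 mm above the hinge line (97 mm above the bench). It swings with the hood on a 216 mm radius. Held from its two sides (along the hinge) it turns in the fingers as the hood swings. Axes turn with the hood: y along the hinge.
- hood (a joint): Hood angle (rad): 0 shut, growing as its front swings up and back, 1.95 over backwards on its stop. 0.5 to 0.8 kg, hinge nearly free: lifting takes about 3 N at the ball, less as it rises. Its centre of mass is over the hinge at 1.16 rad (66.5 degrees), the balance point: the ball is then 206 mm above and 65 mm in front of the hinge line. Below that it falls shut, above it over backwards.
- selector_grip (a point): On the upright axis of the selector, 29 mm above the pod's top (114 mm above the bench); 100 mm in front of and 162 mm right of hood_hinge. The selector is a black pointer knob on the pod: a bar 44 mm long, 12 mm thick, up to 39 mm above the pod, on a 42 mm round skirt 6 mm high. x points along the bar to its pointer end (white line). Turning it takes about 0.07 N m.
- selector (a joint): Selector angle (rad), growing clockwise seen from above. Sprung notches 0.7 rad apart: -0.7 one dot (work light), 0 the ring mark (pointer to the chamber's rear; hood bolt drawn), 0.7 two dots, 1.4 three dots; stops at -0.85 and 1.55. Starts at two or three dots. At two and three dots (lamps on) a bolt locks the hood shut.
- stay: Bystander: the new stay, a flat steel link 120 x 14 x 4 mm with a hole in each end, lying left of the chamber. Origin: centre of its underside.
- cup: Bystander: turned steel fixture cup, 48 mm diameter, 66 mm high, right of the pod. Origin: centre of its underside.
- flux: Bystander: small white bottle with a black cap, 32 mm diameter, 75 mm high, right of the pod. Origin: centre of its underside.
- oil: Bystander: slim bottle with a red spout, 42 mm diameter, 126 mm high, behind the pod. Origin: centre of its underside.
- tape: Bystander: roll of black tape, 80 mm diameter, 24 mm high, at the front left of the bench. Origin: centre of its underside.
- solder: Bystander: solder spool with black flanges, 55 mm diameter, 38 mm high, left of the chamber. Origin: centre of its underside.
- spare_cup: Bystander: cast resin mould cup, 68 mm diameter, 40 mm high, in front of the pod. Origin: centre of its underside.
- mouse_a: Bystander: dark computer mouse, 99 x 56 x 41 mm, at the front right of the bench. Origin: centre of its underside.

How it is judged (in metres and radians):
On the way, in this order (a step that is already met when the one before it is completed fails the run):
1. the selector is turned to the ring mark (within 0.18 rad) while the hood is still shut (value of joint selector between -0.18 and 0.18 rad and value of joint hood below 0.04 rad), for 0.3 s.
2. the hood is swung up past 0.5 rad with the selector at the ring mark and the fingers on the hood (value of joint selector between -0.18 and 0.18 rad and value of joint hood above 0.5 rad and contact force between the fingers and hood above 0.3 N), for 0.1 s.
At the end, for the whole second after the job is handed in: The hood stands still (slower than 0.1 rad/s) within 0.09 rad (5 degrees) of its balance point at 1.16 rad, with the gripper's fingers still holding it (contact force over 0.3 N), and the selector is at the ring mark within 0.18 rad (value of joint selector between -0.18 and 0.18 rad and value of joint hood between 1.071 and 1.251 rad and velocity of joint hood between -0.1 and 0.1 rad/s and contact force between the fingers and hood above 0.3 N); the arm keeps its last pose, push and grip.
It fails at once if the hood goes over backwards (past 1.45 rad) (value of joint hood above 1.45 rad).
It fails at once if the hood is dropped (falls faster than 1.5 rad/s) (velocity of joint hood below -1.5 rad/s).
It fails at once if a bystander is shifted by more than 40 mm (distance of any of stay, cup, flux, oil, tape, solder, spare_cup, mouse_a from where it was at the start of the episode above 0.04 m).
It also fails if it takes over 59 s, if anything falls off the work surface, if the arm or the gripper's body presses on something with over 40 N, if the wrist force passes 120 N, or if a joint passes its speed limit or range.

## Working session

There is one attempt and no reset: what is moved stays moved. The work goes in short steps, Python scripts to look and compute and a shell command to move; the robot and the scene stay as the last step left them, time stands still between calls to the robot, and variables do not carry over. Pictures are saved under pics/ and viewed, about 8 in all and at most 12, crops included, and the job is handed in when it is done.

```bash
mkdir -p pics; ls; python3 - <<'E'
from plant import r
import cv2,numpy as np
print(r.get_state())
for n in("scene","top"):
    p,d=r.capture(n); cv2.imwrite(f"pics/{n}0.png",p[:,:,::-1]); np.save(f"pics/{n}0.npy",d)
    i=r.camera_info(n); print(n,np.round(i["mtx"],1).tolist(),np.round(i["pose"],3).tolist())
E
```

```text
pics
{'time_s': 0.0, 'joints': array([ 7.95875277e+01,  2.05905642e+01,  6.33988961e-01, -1.98853195e-02,
       -7.01363043e+01, -1.65057672e+01]), 'qd': array([-0.02679891, -0.10517153,  0.04385414, -0.02512623,  0.03317256,
       -0.01266806]), 'joint_torque': array([-1.18738695e-03, -5.82705116e+01,  2.93058211e+01,  6.99716136e+00,
        6.69296103e-03, -1.60646036e-04]), 'tcp_pos': array([0.30540725, 0.60142598, 0.23663488]), 'eef_rot': array([ 1.79905636e+02, -8.46750935e-03, -2.69250043e+01]), 'contact_force': array([ 0.07789804, -0.76283207, -0.02801771]), 'moment': array([ 0.05309049, -0.03718418, -0.03976229]), 'gripper_width': 0.08777416029091378}
scene [[494.5, 0.0, 320.8], [0.0, 494.5, 241.5], [0.0, 0.0, 1.0]] [[0.837, -0.242, 0.491, -0.067], [-0.547, -0.401, 0.735, -0.972], [0.019, -0.883, -0.468, 0.685], [0.0, 0.0, 0.0, 1.0]]
top [[493.7, 0.0, 326.2], [0.0, 493.7, 241.0], [0.0, 0.0, 1.0]] [[0.02, -0.976, 0.218, 0.287], [-1.0, -0.02, -0.0, -0.02], [0.005, -0.218, -0.976, 1.318], [0.0, 0.0, 0.0, 1.0]]
```

View pics/scene0.png

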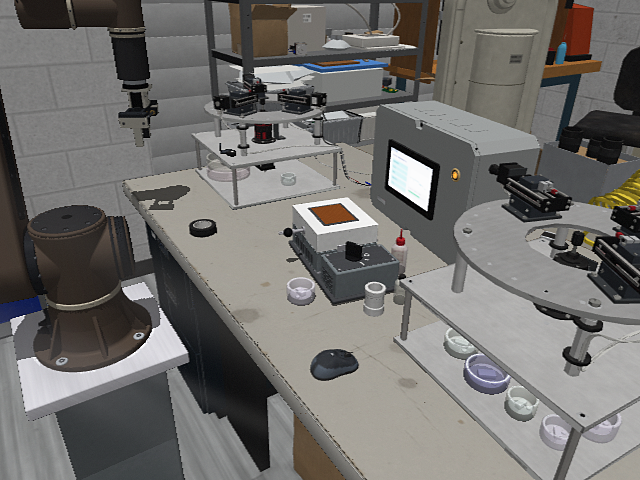

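View pics/top0.png

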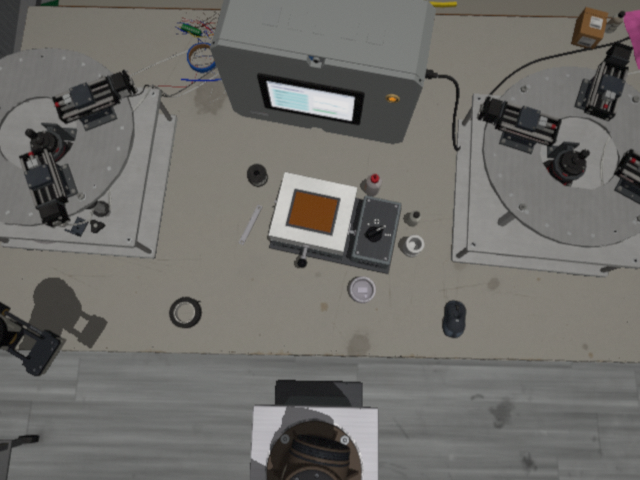

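The top view shows the white hood at about (313,212), the ball at (301,263), the pod at (377,230) with its knob at (375,233), and the pointer to the front-left or rear-right. Next I measure these.

```bash
cat > h.py <<'E'
import numpy as np,cv2
from plant import r
from scipy.spatial.transform import Rotation as R
def ray(n,uv,z,info=None):
    i=info or r.camera_info(n); K=np.array(i["mtx"]); T=np.array(i["pose"])
    d=T[:3,:3]@np.linalg.solve(K,np.array([uv[0],uv[1],1.])); o=T[:3,3]
    return o+d*(z-o[2])/d[2]
E
python3 - <<'E'
from h import *
im=cv2.imread("pics/top0.png"); d=np.load("pics/top0.npy")
def big(m):
    c,_=cv2.findContours(m.astype(np.uint8),cv2.RETR_EXTERNAL,cv2.CHAIN_APPROX_NONE); return max(c,key=cv2.contourArea)
box=np.zeros(im.shape[:2],bool); box[165:275,260:410]=1
w=(im.min(2)>215)&box; c=big(w); rc=cv2.minAreaRect(c); print("hood",rc)
P=[ray("top",p,.130) for p in cv2.boxPoints(rc)]; print(np.round(P,4).tolist()); 
P=np.array(P);print("sides",np.linalg.norm(np.roll(P,-1,0)-P,axis=1)); print("ctr",P.mean(0))
# heights from depth for checks
i=r.camera_info("top");K=i["mtx"];T=np.array(i["pose"])
vv,uu=np.mgrid[:480,:640]; C=np.stack([(uu-K[0][2])/K[0][0]*d,(vv-K[1][2])/K[1][1]*d,d],-1)@T[:3,:3].T+T[:3,3]
print("hood z",np.median(C[w][:,2]))
pod=(abs(C[...,2]-.085)<.006)&box&(uu>352); c=big(pod); rc=cv2.minAreaRect(c);print("pod",rc)
Q=np.array([ray("top",p,.085) for p in cv2.boxPoints(rc)]);print(np.round(Q,4).tolist(),np.linalg.norm(np.roll(Q,-1,0)-Q,axis=1),Q.mean(0))
kn=(C[...,2]>.108)&box&(uu>362); print("knob n",kn.sum(),"mean",C[kn].mean(0)); q=C[kn][:,:2]; 
if len(q)>5:
    e,V=np.linalg.eigh(np.cov(q.T)); print("bar dir",V[:,1],np.degrees(np.arctan2(V[1,1],V[0,1])),e**.5)
b=(im.max(2)<40)&box&(vv>252)&(uu<315)&(C[...,2]>.07); print("ball px",np.argwhere(b).mean(0)[::-1],b.sum()); print("ball",ray("top",np.argwhere(b).mean(0)[::-1],.097))
cv2.imwrite("pics/crop1.png",cv2.resize(im[165:275,260:420],None,fx=5,fy=5,interpolation=cv2.INTER_CUBIC))
E
```

```text
Traceback (most recent call last):
ValueError: max() iterable argument is empty
```

```bash
cat > m.py <<'E'
from h import *
im=cv2.imread("pics/top0.png"); d=np.load("pics/top0.npy")
def big(m):
    c,_=cv2.findContours(m.astype(np.uint8),cv2.RETR_EXTERNAL,cv2.CHAIN_APPROX_NONE); return max(c,key=cv2.contourArea)
box=np.zeros(im.shape[:2],bool); box[165:275,260:410]=1
i=r.camera_info("top");K=i["mtx"];T=np.array(i["pose"])
vv,uu=np.mgrid[:480,:640]; C=np.stack([(uu-K[0][2])/K[0][0]*d,(vv-K[1][2])/K[1][1]*d,d],-1)@T[:3,:3].T+T[:3,3]
def rect(n,m,z):
    rc=cv2.minAreaRect(big(m)); P=np.array([ray("top",p,z) for p in cv2.boxPoints(rc)])
    e=np.roll(P,-1,0)-P; print(n,np.round(rc[0],1),"ctr",P.mean(0).round(4),"sides",np.linalg.norm(e,axis=1).round(4),"dirs",np.degrees(np.arctan2(e[:,1],e[:,0])).round(1))
print("bright",im[215,280],"zs",C[215,280,2])
rect("hood",(abs(C[...,2]-.13)<.008)&box&(uu<362),.13)
rect("hoodcol",(im.min(2)>175)&box&(uu<362),.13)
rect("pod",(abs(C[...,2]-.085)<.008)&box&(uu>352),.085)
kn=(C[...,2]>.106)&box&(uu>364)&(vv>205); print("knob n",kn.sum(),"mean",C[kn].mean(0)); q=C[kn][:,:2]
if len(q)>5:
    e,V=np.linalg.eigh(np.cov(q.T)); print("bar dir",np.degrees(np.arctan2(V[1,1],V[0,1])),e**.5)
b=(im.max(2)<45)&box&(vv>255)&(uu<312)&(C[...,2]>.06); print("ball px",b.sum()); print("ball",ray("top",np.argwhere(b).mean(0)[::-1],.097), "z med",np.median(C[b][:,2]))
cv2.imwrite("pics/crop1.png",cv2.resize(im[165:275,260:420],None,fx=5,fy=5,interpolation=cv2.INTER_CUBIC))
E
python3 m.py
```

```text
bright [199 203 203] zs 0.13269190053140556
hood [312.8 210.7] ctr [0.6312 0.0148 0.13  ] sides [0.1722 0.1944 0.171  0.1887] dirs [  -9.5 -101.8  168.6   78.5]
hoodcol [312.8 210.8] ctr [0.631  0.0148 0.13  ] sides [0.1675 0.1921 0.1663 0.1866] dirs [  -9.5 -101.8  168.6   78.5]
pod [376.6 229.5] ctr [ 0.5973 -0.1497  0.085 ] sides [0.1706 0.1019 0.1701 0.099 ] dirs [ -11.2 -101.3  167.9   79.1]
knob n 111 mean [ 0.55430833 -0.12926948  0.23964482]
bar dir 157.36636684768217 [0.00848699 0.09659137]
ball px 59
ball [0.50375281 0.04062022 0.097     ] z med 0.10598452943041847
```

View pics/crop1.png

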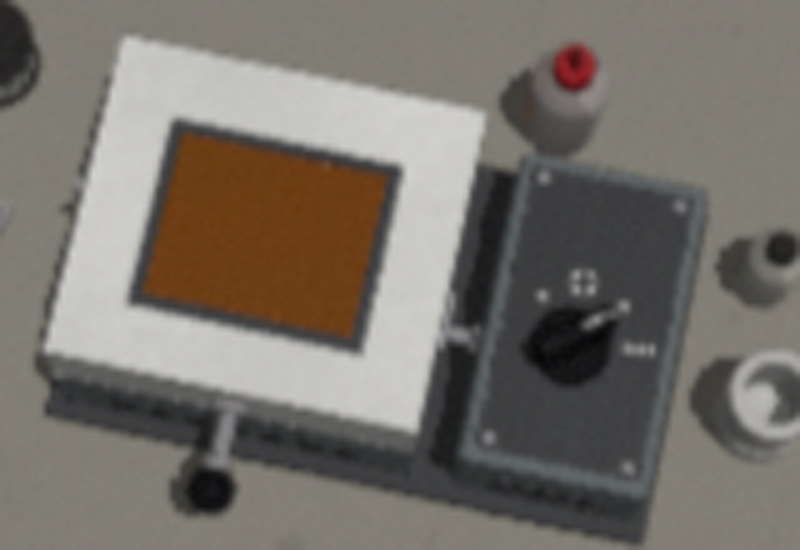

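The pointer is at two dots, so the selector reads about 0.7. The chamber yaw is about -11.3°. The ball is at (0.504,0.040) and the selector at about (0.584,-0.1415). The measured hood and pod sizes match the given ones. I'll move around the left gantry first.

```bash
cat >> h.py <<'E'
def to(x,y,z,yaw=None):
    s=r.get_state(); q=R.from_euler('xyz',s["eef_rot"],degrees=True); d=q.inv().apply(np.array([x,y,z])-s["tcp_pos"])/.025
    print("t",round(s["time_s"],2),"pos",s["tcp_pos"].round(4),"rot",s["eef_rot"].round(2),"F",s["contact_force"].round(1),"M",s["moment"].round(2),"w",round(s["gripper_width"],4),"| rows x,y,z",d.round(2),"yaw",None if yaw is None else round((s["eef_rot"][2]-yaw)/4,2))
if __name__=="__main__":
    import sys; to(*map(float,sys.argv[1:]))
E
python3 -m inch '[{"x":0.6,"y":1},{"x":0.6,"y":1},{"x":0.6,"y":1},{"x":0.6,"y":1},{"x":0.6,"y":1}]' 1 20
python3 h.py .33 .28 .238
```

```text
t 0.1 pos [0.3054 0.6015 0.2367] rot [ 1.7991e+02 -1.0000e-02 -2.6920e+01] F [-0.2  0.1  0.9] M [-0.01 -0.03  0.02] w 0.0878 | rows x,y,z [ 6.7  11.02 -0.03] yaw Nonevalidation failed for argument at $[0]...
```

```bash

python3 -m inch '[{"x":0.6,"y":1,"z":0,"yaw":0},{"x":0.6,"y":1,"z":0,"yaw":0},{"x":0.6,"y":1,"z":0,"yaw":0},{"x":0.6,"y":1,"z":0,"yaw":0},{"x":0.6,"y":1,"z":0,"yaw":0}]' 1 20
python3 h.py .33 .28 .238
```

```text
time_s: 0.52
tcp_pos: [0.3146, 0.4542, 0.2313]
eef_rot: [179.5, -0.1, -26.7]
contact_force: [0.6, -1.1, 0.5]
gripper_width: 0.0876
t 0.52 pos [0.3146 0.4542 0.2313] rot [ 1.795e+02 -9.000e-02 -2.674e+01] F [ 0.6 -1.1  0.5] M [ 0.05 -0.01 -0.02] w 0.0876 | rows x,y,z [ 3.69  5.95 -0.21] yaw None
```

```bash

python3 -m inch '[{"x":0.6,"y":1,"z":-0.1,"yaw":0},{"x":0.6,"y":1,"z":-0.1,"yaw":0},{"x":0.7,"y":1,"z":-0.1,"yaw":0},{"x":0.7,"y":1,"z":-0.1,"yaw":0},{"x":0.8,"y":0.9,"z":-0.1,"yaw":0}]'
python3 -m inch '[{"x":1,"y":0.5,"z":-0.1,"yaw":0},{"x":1,"y":0.5,"z":-0.1,"yaw":0},{"x":1,"y":0.5,"z":-0.1,"yaw":0},{"x":1,"y":0.4,"z":-0.1,"yaw":0},{"x":1,"y":0.4,"z":-0.1,"yaw":0}]'
python3 h.py .584 -.1415 .2 -51.4
```

```text
time_s: 0.93
tcp_pos: [0.3337, 0.2976, 0.2431]
eef_rot: [179.2, -0.1, -26.7]
contact_force: [0.7, 0.2, -0.3]
gripper_width: 0.0879
time_s: 1.35
tcp_pos: [0.4191, 0.1818, 0.2576]
eef_rot: [179.3, -0.0, -26.5]
contact_force: [1.3, -0.0, 0.1]
gripper_width: 0.0874
t 1.35 pos [0.4191 0.1818 0.2576] rot [179.34  -0.   -26.5 ] F [ 1.3 -0.   0.1] M [ 0.15 -0.02  0.04] w 0.0874 | rows x,y,z [11.67  8.6   2.4 ] yaw 6.22
```

```bash

python3 -m inch '[{"x":1,"y":0.7,"z":0.1,"yaw":0},{"x":1,"y":0.7,"z":0.1,"yaw":0},{"x":1,"y":0.7,"z":0.1,"yaw":0},{"x":1,"y":0.7,"z":0.1,"yaw":0},{"x":1,"y":0.7,"z":0.1,"yaw":0}]'
python3 -m inch '[{"x":1,"y":0.7,"z":0,"yaw":1},{"x":1,"y":0.7,"z":0,"yaw":1},{"x":1,"y":0.6,"z":0,"yaw":1},{"x":1,"y":0.4,"z":0,"yaw":1},{"x":0.5,"y":0.2,"z":0,"yaw":1}]'
python3 h.py .584 -.1415 .2 -51.4
```

```text
time_s: 1.77
tcp_pos: [0.4949, 0.0413, 0.2465]
eef_rot: [179.5, -0.0, -26.4]
contact_force: [1.0, 0.1, -0.7]
gripper_width: 0.0876
time_s: 2.18
tcp_pos: [0.5547, -0.0846, 0.2448]
eef_rot: [179.3, -0.1, -47.3]
contact_force: [-0.1, -0.0, 0.7]
gripper_width: 0.0878
t 2.18 pos [ 0.5547 -0.0846  0.2448] rot [ 1.7932e+02 -9.0000e-02 -4.7260e+01] F [-0.1 -0.   0.7] M [ 0.1  -0.09  0.05] w 0.0878 | rows x,y,z [2.46 0.66 1.8 ] yaw 1.03
```

```bash

python3 -m inch '[{"x":0.8,"y":0.2,"z":0.3,"yaw":0.6},{"x":0.8,"y":0.2,"z":0.3,"yaw":0.4},{"x":0.6,"y":0.2,"z":0.3,"yaw":0},{"x":0.2,"y":0.1,"z":0.3,"yaw":0},{"x":0,"y":0,"z":0.3,"yaw":0}]' 0
python3 -m inch '[{"x":0,"y":0,"z":0,"yaw":0},{"x":0,"y":0,"z":0,"yaw":0}]'
python3 - <<'E'
from h import *
to(.584,-.1415,.2,-51.4)
i=r.camera_info("wrist");p,d=r.capture("wrist");cv2.imwrite("pics/w1.png",p[:,:,::-1]);np.save("pics/w1.npy",d)
np.savez("pics/w1i.npz",K=i["mtx"],T=i["pose"]);print(np.round(i["mtx"],1).tolist(),np.round(i["pose"],3).tolist())
E
```

```text
time_s: 2.6
tcp_pos: [0.5816, -0.1484, 0.2052]
eef_rot: [179.3, -0.1, -52.0]
contact_force: [0.6, -1.2, 0.0]
gripper_width: 0.0597
time_s: 2.77
tcp_pos: [0.5799, -0.148, 0.2025]
eef_rot: [179.1, 0.1, -52.1]
contact_force: [-0.8, -0.3, 0.1]
gripper_width: 0.0474
t 2.77 pos [ 0.5799 -0.148   0.2025] rot [ 1.7911e+02  6.0000e-02 -5.2080e+01] F [-0.8 -0.3  0.1] M [ 0.07 -0.1  -0.02] w 0.0474 | rows x,y,z [-0.11 -0.29  0.09] yaw -0.17
[[371.6, 0.0, 316.2], [0.0, 371.6, 238.7], [0.0, 0.0, 1.0]] [[-0.789, -0.589, -0.175, 0.625], [-0.614, 0.763, 0.201, -0.202], [0.015, 0.266, -0.964, 0.349], [0.0, 0.0, 0.0, 1.0]]
```

View pics/w1.png

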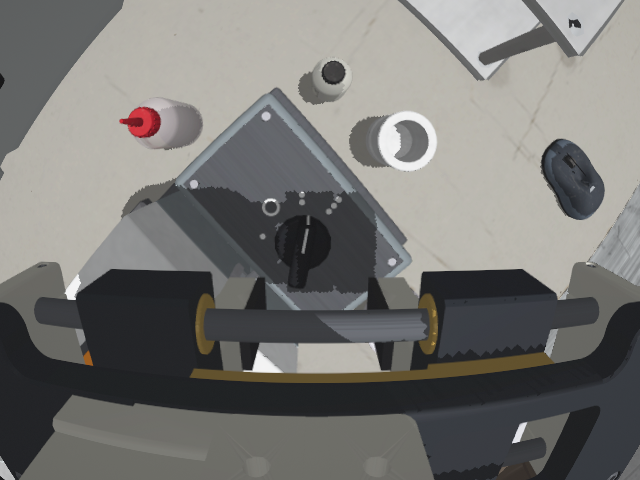

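The wrist view shows the knob bar from its pointer end at about (309,215) to its tail at about (297,287), with the white line at (307,236). I'll cast these as fisheye rays.

```bash
cat >> h.py <<'E'
def fray(uv,z,K,T):
    a=(np.array(uv)-[K[0,2],K[1,2]])/K[0,0]; t=np.linalg.norm(a); d=T[:3,:3]@np.r_[a/t*np.sin(t),np.cos(t)]
    return T[:3,3]+d*(z-T[2,3])/d[2]
E
python3 - <<'E'
from h import *
f=np.load("pics/w1i.npz");K,T=f["K"],f["T"]
a,b=fray((309,215),.124,K,T),fray((297,287),.124,K,T)
print(a,b,np.linalg.norm(a-b),(a+b)/2,np.degrees(np.arctan2(*(a-b)[1::-1])))
w1,w2=fray((309,216),.124,K,T),fray((303,253),.124,K,T);print("line",w1,w2,np.degrees(np.arctan2(*(w1-w2)[1::-1])))
print("ring",fray((271,207),.085,K,T)); print("screws",[fray(p,.085,K,T).round(4) for p in((266,116),(193,184),(392,262))])
to(.584,-.1415,.2,-51.4)
E
```

```text
[ 0.59742231 -0.16452586  0.124     ] [ 0.57437104 -0.12169306  0.124     ] 0.04864164628527002 [ 0.58589667 -0.14310946  0.124     ] -61.712252612902276
line [ 0.59703645 -0.16402585  0.124     ] [ 0.58542299 -0.14271744  0.124     ] -61.40884297864003
ring [ 0.61800452 -0.14593822  0.085     ]
screws [array([ 0.6602, -0.1961,  0.085 ]), array([ 0.6749, -0.1247,  0.085 ]), array([ 0.5203, -0.168 ,  0.085 ])]
t 2.82 pos [ 0.5798 -0.1477  0.2024] rot [ 1.791e+02  7.000e-02 -5.207e+01] F [-0.9 -0.3 -1. ] M [ 0.08 -0.01 -0.01] w 0.0457 | rows x,y,z [-0.09 -0.29  0.09] yaw -0.17
```

```bash
python3 - <<'E'
from h import *
f=np.load("pics/w1i.npz");K,T=f["K"],f["T"]
im=cv2.imread("pics/w1.png"); g=im.min(2)
sub=np.zeros(g.shape,bool); sub[212:262,290:318]=1
m=(g>80)&sub; n,l,s,c=cv2.connectedComponentsWithStats(m.astype(np.uint8)); print(s.tolist(),c.round(1).tolist())
k=1+np.argmax(s[1:,4]); pts=np.argwhere(l==k)[:,::-1]
P=np.array([fray(p,.124,K,T) for p in pts]); e,V=np.linalg.eigh(np.cov(P[:,:2].T)); print("line yaw",np.degrees(np.arctan2(V[1,1],V[0,1])),P.mean(0),np.ptp(P,axis=0))
C=P.mean(0)[:2]
for p in((263,237),(271,207),(302,198),(333,205)): q=fray(p,.085,K,T); d=q[:2]-[.5847,-.1415]; print(q.round(4),np.degrees(np.arctan2(d[1],d[0])).round(1),np.hypot(*d).round(4))
cv2.imwrite("pics/crop2.png",cv2.resize(im[180:300,230:370],None,fx=5,fy=5,interpolation=cv2.INTER_CUBIC))
E
```

```text
[[0, 0, 640, 480, 307105], [307, 215, 2, 10, 19], [302, 229, 7, 25, 76]] [[319.5, 239.5], [307.5, 219.7], [304.6, 240.9]]
line yaw 117.48553976837594 [ 0.58944323 -0.1496574   0.124     ] [8.13556591e-03 1.43715942e-02 5.55111512e-17]
[ 0.6094 -0.1242  0.085 ] 35.1 0.0302
[ 0.618  -0.1459  0.085 ] -7.6 0.0336
[ 0.6042 -0.1648  0.085 ] -50.1 0.0304
[ 0.5834 -0.1745  0.085 ] -92.3 0.033
```

View pics/crop2.png

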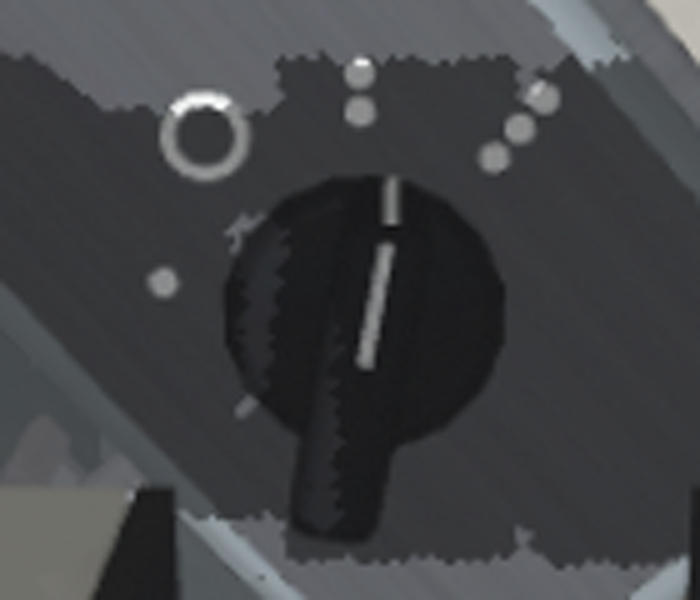

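The close crop shows the line on the bar pointing slightly past the two dots. I'll check its direction from the skirt mark as well.

```bash
python3 - <<'E'
from h import *
f=np.load("pics/w1i.npz");K,T=f["K"],f["T"]
px=lambda u,v:(230+u/5-.4,180+v/5-.4)
cs=[fray(px(*p),.091,K,T)[:2] for p in((225,312),(505,312),(365,178))];
print("skirt pts",np.round(cs,4)); c=(cs[0]+cs[1])/2;print("c",c,np.hypot(*(cs[0]-cs[1])))
for z in(.091,.1,.11):
  a=fray(px(391,180),z,K,T)[:2];b=fray(px(391,222),z,K,T)[:2];print(z,a,b,[np.degrees(np.arctan2(*(q-c)[::-1])).round(1) for q in(a,b)],np.hypot(*(a-c)))
for z in(.118,.124):
  a=fray(px(388,245),z,K,T)[:2];b=fray(px(365,365),z,K,T)[:2];t=fray(px(335,540),z,K,T)[:2]
  print(z,a,b,t,"dir c->a",np.degrees(np.arctan2(*(a-c)[::-1])),"t->a",np.degrees(np.arctan2(*(a-t)[::-1])))
E
```

```text
skirt pts [[ 0.6009 -0.1281]
 [ 0.5688 -0.1528]
 [ 0.5968 -0.1561]]
c [ 0.58486062 -0.14043278] 0.04049887619054343
0.091 [ 0.59372822 -0.15815778] [ 0.589997   -0.15331378] [np.float64(-63.4), np.float64(-68.3)] 0.01981942997268537
0.1 [ 0.59483263 -0.15968915] [ 0.59123162 -0.15501421] [np.float64(-62.6), np.float64(-66.4)] 0.021685213888613632
0.11 [ 0.59605974 -0.16139067] [ 0.59260343 -0.15690357] [np.float64(-61.9), np.float64(-64.8)] 0.02376243635527319
0.118 [ 0.59216124 -0.15578594] [ 0.58472913 -0.14119285] [ 0.57295943 -0.11903276] dir c->a -64.56832297647836 t->a -62.41504616748334
0.124 [ 0.59302433 -0.15698788] [ 0.58578537 -0.14277404] [ 0.57432153 -0.12118983] dir c->a -63.750996637569095 t->a -62.415046167483304
```

All the estimates agree on the bar at yaw about -62° (selector about 0.89) and the centre at (0.585,-0.141). I'll align and descend.

```bash

python3 -m inch '[{"x":-0.1,"y":-0.3,"z":0.6,"yaw":1},{"x":0,"y":0,"z":0.6,"yaw":1},{"x":0,"y":0,"z":0.6,"yaw":0.4},{"x":0,"y":0,"z":0.5,"yaw":0},{"x":0,"y":0,"z":0,"yaw":0}]'
python3 h.py .5848 -.141 .108 -62
```

```text
time_s: 3.23
tcp_pos: [0.5852, -0.1371, 0.1477]
eef_rot: [179.5, -0.3, -61.8]
contact_force: [-0.9, -0.3, 0.5]
gripper_width: 0.0438
t 3.23 pos [ 0.5852 -0.1371  0.1477] rot [179.53  -0.29 -61.8 ] F [-0.9 -0.3  0.5] M [0.02 0.05 0.06] w 0.0438 | rows x,y,z [0.12 0.08 1.59] yaw 0.05
```

```bash

python3 -m inch '[{"x":0.12,"y":0.08,"z":0.6,"yaw":0},{"x":0,"y":0,"z":0.5,"yaw":0},{"x":0,"y":0,"z":0.3,"yaw":0},{"x":0,"y":0,"z":0,"yaw":0}]'
python3 h.py .5848 -.141 .108 -62
```

```text
time_s: 3.57
tcp_pos: [0.5867, -0.1383, 0.1163]
eef_rot: [179.8, -0.5, -61.5]
contact_force: [-0.4, 0.8, -0.3]
gripper_width: 0.0437
t 3.57 pos [ 0.5867 -0.1383  0.1163] rot [179.81  -0.46 -61.47] F [-0.4  0.8 -0.3] M [0.04 0.08 0.  ] w 0.0437 | rows x,y,z [0.06 0.12 0.33] yaw 0.13
```

Then close, with a moderate grip.

```bash

python3 -m inch '[{"x":0.06,"y":0.12,"z":0.33,"yaw":0},{"x":0,"y":0.05,"z":0.05,"yaw":0},{"x":0,"y":0,"z":0,"yaw":0}]' 0 20
python3 h.py .5848 -.141 .108 -62
python3 -m inch '[{"x":0,"y":0,"z":0,"yaw":0},{"x":0,"y":0,"z":0,"yaw":0},{"x":0,"y":0,"z":0,"yaw":0},{"x":0,"y":0,"z":0,"yaw":0},{"x":0,"y":0,"z":0,"yaw":0}]' -1 20
python3 h.py .5848 -.141 .108 -62
```

```text
time_s: 3.82
tcp_pos: [0.5848, -0.1412, 0.1086]
eef_rot: [180.0, -0.6, -61.4]
contact_force: [0.8, 0.4, -0.4]
gripper_width: 0.0437
t 3.82 pos [ 0.5848 -0.1412  0.1086] rot [179.96  -0.56 -61.35] F [ 0.8  0.4 -0.4] M [ 0.09 -0.1  -0.  ] w 0.0437 | rows x,y,z [-0.01 -0.01  0.03] yaw 0.16
time_s: 4.23
tcp_pos: [0.5857, -0.1415, 0.1106]
eef_rot: [-179.9, -0.6, -61.4]
contact_force: [0.5, 0.0, -0.8]
gripper_width: 0.0158
t 4.23 pos [ 0.5857 -0.1415  0.1106] rot [-179.9    -0.64  -61.35] F [ 0.5  0.  -0.8] M [0.04 0.01 0.01] w 0.0158 | rows x,y,z [-0.03  0.02  0.1 ] yaw 0.16
```

```bash

python3 -m inch '[{"x":0,"y":0,"z":0.06,"yaw":0},{"x":0,"y":0,"z":0,"yaw":0},{"x":0,"y":0,"z":0,"yaw":0},{"x":0,"y":0,"z":0,"yaw":-0.5},{"x":0,"y":0,"z":0,"yaw":-0.5}]' -1 20
python3 h.py .5848 -.141 .108 -11.3
python3 -m inch '[{"x":0,"y":0,"z":0,"yaw":-0.8},{"x":0,"y":0,"z":0,"yaw":-0.8},{"x":0,"y":0,"z":0,"yaw":-0.8},{"x":0,"y":0,"z":0,"yaw":-0.8},{"x":0,"y":0,"z":0,"yaw":-0.8}]'
python3 h.py .5848 -.141 .108 -11.3
```

```text
time_s: 4.65
tcp_pos: [0.5855, -0.1418, 0.1102]
eef_rot: [-180.0, -0.7, -57.3]
contact_force: [-0.4, 0.0, 2.2]
gripper_width: 0.0115
t 4.65 pos [ 0.5855 -0.1418  0.1102] rot [-179.97   -0.68  -57.27] F [-0.4  0.   2.2] M [0.25 0.22 0.02] w 0.0115 | rows x,y,z [-0.04  0.    0.09] yaw -11.49
time_s: 5.07
tcp_pos: [0.5861, -0.1415, 0.1103]
eef_rot: [179.9, -0.7, -40.6]
contact_force: [-0.3, 0.3, 0.1]
gripper_width: 0.0116
t 5.07 pos [ 0.5861 -0.1415  0.1103] rot [179.89  -0.68 -40.62] F [-0.3  0.3  0.1] M [ 0.48  0.01 -0.05] w 0.0116 | rows x,y,z [-0.05  0.02  0.09] yaw -7.33
```

```bash

python3 -m inch '[{"x":0,"y":0,"z":0,"yaw":-0.8},{"x":0,"y":0,"z":0,"yaw":-0.8},{"x":0,"y":0,"z":0,"yaw":-0.8},{"x":0,"y":0,"z":0,"yaw":-0.8},{"x":0,"y":0,"z":0,"yaw":-0.8}]'
python3 h.py .5848 -.141 .108 -11.3
python3 -m inch '[{"x":0,"y":0,"z":0,"yaw":-0.8},{"x":0,"y":0,"z":0,"yaw":-0.8},{"x":0,"y":0,"z":0,"yaw":-0.8},{"x":0,"y":0,"z":0,"yaw":-0.5},{"x":0,"y":0,"z":0,"yaw":0}]'
python3 h.py .5848 -.141 .108 -11.3
```

```text
time_s: 5.48
tcp_pos: [0.5865, -0.1409, 0.1102]
eef_rot: [179.8, -0.6, -23.8]
contact_force: [0.5, 1.3, 1.4]
gripper_width: 0.0123
t 5.48 pos [ 0.5865 -0.1409  0.1102] rot [179.76  -0.63 -23.82] F [0.5 1.3 1.4] M [0.43 0.09 0.1 ] w 0.0123 | rows x,y,z [-0.06  0.03  0.09] yaw -3.13
time_s: 5.9
tcp_pos: [0.5866, -0.1403, 0.1102]
eef_rot: [179.7, -0.6, -11.4]
contact_force: [-0.9, 0.7, 0.6]
gripper_width: 0.0118
t 5.9 pos [ 0.5866 -0.1403  0.1102] rot [179.67  -0.57 -11.44] F [-0.9  0.7  0.6] M [0.09 0.24 0.01] w 0.0118 | rows x,y,z [-0.07  0.04  0.09] yaw -0.03
```

```bash

python3 -m inch '[{"x":0,"y":0,"z":0,"yaw":0},{"x":0,"y":0,"z":0,"yaw":0},{"x":0,"y":0,"z":0,"yaw":0},{"x":0,"y":0,"z":0,"yaw":0},{"x":0,"y":0,"z":-0.3,"yaw":0}]' -0.1
python3 -m inch '[{"x":0,"y":0,"z":-1,"yaw":0},{"x":0,"y":0,"z":-1,"yaw":0},{"x":-0.2,"y":0,"z":-1,"yaw":0},{"x":-0.5,"y":0,"z":-1,"yaw":0},{"x":-0.5,"y":0,"z":0,"yaw":0}]'
python3 - <<'E'
from h import *
to(.504,.0405,.2,-11.3)
i=r.camera_info("wrist");p,d=r.capture("wrist");cv2.imwrite("pics/w2.png",p[:,:,::-1])
np.savez("pics/w2i.npz",K=i["mtx"],T=i["pose"])
E
```

```text
time_s: 6.32
tcp_pos: [0.5858, -0.1403, 0.1162]
eef_rot: [179.6, -0.4, -11.7]
contact_force: [-0.2, 0.4, -0.5]
gripper_width: 0.0369
time_s: 6.73
tcp_pos: [0.5563, -0.134, 0.2214]
eef_rot: [179.5, -0.3, -11.8]
contact_force: [1.0, -0.0, 0.7]
gripper_width: 0.0393
t 6.73 pos [ 0.5563 -0.134   0.2214] rot [179.52  -0.3  -11.83] F [ 1.  -0.   0.7] M [ 0.01 -0.18 -0.02] w 0.0393 | rows x,y,z [-3.48 -6.41  0.79] yaw -0.13
```

View pics/w2.png

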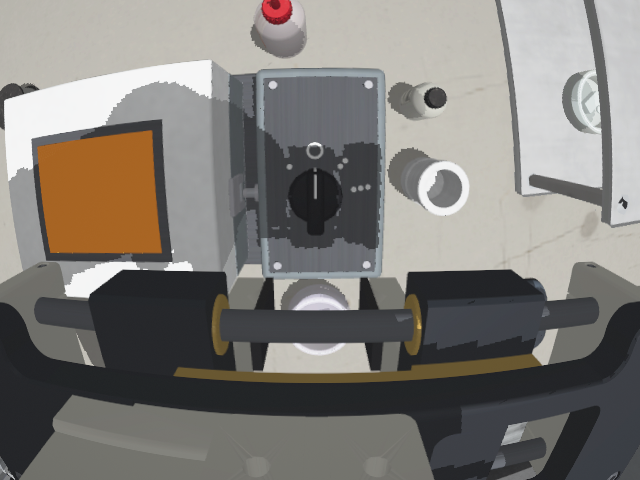

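The wrist view shows the white line (315,172–198) pointing straight at the ring (315,150), so the selector is at the ring mark. Now I go over the ball.

```bash

python3 -m inch '[{"x":-0.6,"y":-0.9,"z":0.05,"yaw":0},{"x":-0.7,"y":-1,"z":0.05,"yaw":0},{"x":-0.7,"y":-1,"z":0.05,"yaw":0},{"x":-0.7,"y":-1,"z":0.05,"yaw":0},{"x":-0.5,"y":-1,"z":0.05,"yaw":0}]' 0.2
python3 -m inch '[{"x":-0.2,"y":-0.8,"z":0.1,"yaw":0},{"x":0,"y":-0.5,"z":0.1,"yaw":0},{"x":0,"y":0,"z":0.1,"yaw":0},{"x":0,"y":0,"z":0,"yaw":0}]'
python3 - <<'E'
from h import *
to(.504,.0405,.15,-11.3)
i=r.camera_info("wrist");p,d=r.capture("wrist");cv2.imwrite("pics/w3.png",p[:,:,::-1])
np.savez("pics/w3i.npz",K=i["mtx"],T=i["pose"])
E
```

```text
time_s: 7.2
tcp_pos: [0.4984, 0.0032, 0.2134]
eef_rot: [179.6, -0.3, -12.4]
contact_force: [0.5, 0.2, -0.3]
gripper_width: 0.0522
time_s: 7.53
tcp_pos: [0.4987, 0.0415, 0.206]
eef_rot: [179.7, -0.4, -12.1]
contact_force: [-1.3, -0.3, -0.3]
gripper_width: 0.0524
t 7.53 pos [0.4987 0.0415 0.206 ] rot [179.72  -0.36 -12.12] F [-1.3 -0.3 -0.3] M [-0.06  0.09  0.02] w 0.0524 | rows x,y,z [ 0.2  -0.02  2.24] yaw -0.2
```

View pics/w3.png

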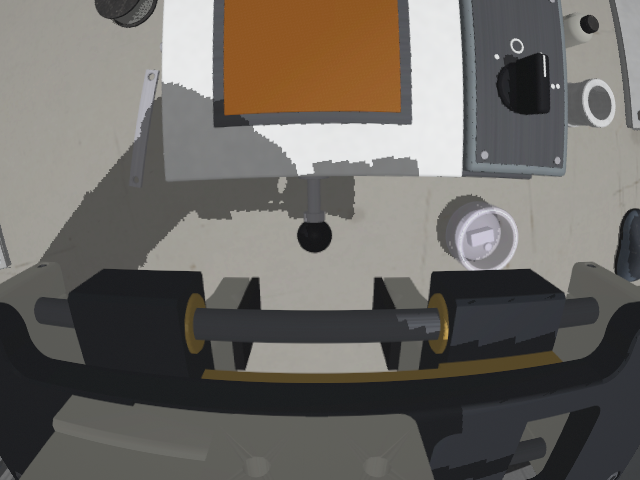

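The wrist view shows the ball at about (315,235), centred between the fingers and on its stem. I cast it at z=0.097 as a check, then descend.

```bash
python3 - <<'E'
from h import *
f=np.load("pics/w3i.npz");K,T=f["K"],f["T"]; print("ball",fray((315,235),.097,K,T), "dia",np.linalg.norm(fray((297,235),.097,K,T)-fray((332.5,235),.097,K,T)))
E
python3 -m inch '[{"x":0.2,"y":0,"z":0.8,"yaw":-0.2},{"x":0,"y":0,"z":0.8,"yaw":0},{"x":0,"y":0,"z":0.8,"yaw":0},{"x":0,"y":0,"z":0.6,"yaw":0},{"x":0,"y":0,"z":0.2,"yaw":0}]'
python3 h.py .504 .0405 .089 -11.3
```

```text
ball [0.50304576 0.04175553 0.097     ] dia 0.025256555174221953
time_s: 8.0
tcp_pos: [0.5077, 0.0359, 0.1256]
eef_rot: [179.8, -0.6, -11.6]
contact_force: [0.3, -0.9, 0.5]
gripper_width: 0.0527
t 8.0 pos [0.5077 0.0359 0.1256] rot [179.82  -0.64 -11.55] F [ 0.3 -0.9  0.5] M [-0.07  0.09  0.  ] w 0.0527 | rows x,y,z [-0.2  -0.16  1.46] yaw -0.06
```

Ball confirmed at about (0.5035,0.041).

```bash
python3 -m inch '[{"x":-0.2,"y":-0.18,"z":0.6,"yaw":0},{"x":0,"y":0,"z":0.6,"yaw":0},{"x":0,"y":0,"z":0.4,"yaw":0},{"x":0,"y":0,"z":0,"yaw":0}]'
python3 h.py .5035 .041 .089 -11.3
```

```text
time_s: 8.33
tcp_pos: [0.505, 0.0376, 0.084]
eef_rot: [179.7, -0.6, -11.8]
contact_force: [-0.7, -0.3, -0.7]
gripper_width: 0.0522
t 8.33 pos [0.505  0.0376 0.084 ] rot [179.72  -0.59 -11.83] F [-0.7 -0.3 -0.7] M [-0.03  0.1  -0.01] w 0.0522 | rows x,y,z [-0.09 -0.12 -0.2 ] yaw -0.13
```

```bash
python3 -m inch '[{"x":-0.08,"y":-0.12,"z":-0.2,"yaw":-0.1},{"x":0,"y":0,"z":0,"yaw":0},{"x":0,"y":0,"z":0,"yaw":0},{"x":0,"y":0,"z":0,"yaw":0}]' -1 30
python3 -m inch '[{"x":0,"y":0,"z":0,"yaw":0},{"x":0,"y":0,"z":0,"yaw":0},{"x":0,"y":0,"z":0,"yaw":0}]'
python3 h.py .5035 .041 .089 -11.3
```

```text
time_s: 8.67
tcp_pos: [0.5053, 0.0403, 0.092]
eef_rot: [179.8, -0.7, -11.5]
contact_force: [0.2, 0.5, 0.2]
gripper_width: 0.0313
time_s: 8.92
tcp_pos: [0.5059, 0.0409, 0.0934]
eef_rot: [179.9, -0.8, -11.5]
contact_force: [1.7, -0.7, -2.5]
gripper_width: 0.0236
t 8.92 pos [0.5059 0.0409 0.0934] rot [179.88  -0.82 -11.47] F [ 1.7 -0.7 -2.5] M [-0.51 -0.32  0.  ] w 0.0236 | rows x,y,z [-0.1   0.02  0.17] yaw -0.04
```

The ball is gripped (width 23.6 mm). I'll lift along the arc, with a helper that gives the hood angle and the next step.

```bash
cat > arc.py <<'E'
from h import *
s=r.get_state(); d=s["tcp_pos"]-[.5059,.0409,.0934]; y=np.radians(-11.3)
X=-.215+d[0]*np.cos(y)+d[1]*np.sin(y); L=-d[0]*np.sin(y)+d[1]*np.cos(y); Z=.022+d[2]
ph=np.arctan2(Z,-X); print("t",s["time_s"],"hood",round(ph-.102,3),"rad; radius",round(np.hypot(X,Z),4),"lateral",round(L,4),"F",s["contact_force"].round(1),"rot",s["eef_rot"].round(1),"w",round(s["gripper_width"],4))
for t in(.0,.15,.3): print("  dir at +%.2f"%t,"x",round(np.sin(ph+t),2),"z",round(-np.cos(ph+t),2),end=";")
g=1.16+.102; G=np.array([-.216*np.cos(g)-X,.216*np.sin(g)-Z])/.025; print("\n  to goal units x",G[0].round(2),"z",-G[1].round(2))
E
python3 -m inch '[{"x":0.02,"y":0,"z":-0.2,"yaw":0},{"x":0.05,"y":0,"z":-0.3,"yaw":0},{"x":0.06,"y":0,"z":-0.3,"yaw":0},{"x":0.07,"y":0,"z":-0.3,"yaw":0},{"x":0.08,"y":0,"z":-0.3,"yaw":0}]'
python3 arc.py
```

```text
time_s: 9.33
tcp_pos: [0.5129, 0.0395, 0.1307]
eef_rot: [179.8, -0.8, -11.4]
contact_force: [3.6, -1.5, -2.8]
gripper_width: 0.0233
t 9.3333 hood 0.176 rad; radius 0.2161 lateral 0.0 F [ 3.6 -1.5 -2.8] rot [179.8  -0.8 -11.4] w 0.0233
  dir at +0.00 x 0.27 z -0.96;  dir at +0.15 x 0.42 z -0.91;  dir at +0.30 x 0.55 z -0.84;
  to goal units x 5.69 z -5.86
```

```bash

python3 -m inch '[{"x":0.1,"y":0,"z":-0.29,"yaw":0},{"x":0.11,"y":0,"z":-0.28,"yaw":0},{"x":0.12,"y":0,"z":-0.27,"yaw":0},{"x":0.13,"y":0,"z":-0.27,"yaw":0},{"x":0.14,"y":0,"z":-0.26,"yaw":0}]'
python3 arc.py
```

```text
time_s: 9.75
tcp_pos: [0.5281, 0.0365, 0.1699]
eef_rot: [179.9, -0.8, -11.5]
contact_force: [1.9, 0.3, -3.8]
gripper_width: 0.0234
t 9.75 hood 0.371 rad; radius 0.2161 lateral 0.0 F [ 1.9  0.3 -3.8] rot [179.9  -0.8 -11.5] w 0.0234
  dir at +0.00 x 0.46 z -0.89;  dir at +0.15 x 0.58 z -0.81;  dir at +0.30 x 0.7 z -0.72;
  to goal units x 5.07 z -4.29
```

```bash

python3 -m inch '[{"x":0.15,"y":0,"z":-0.26,"yaw":0},{"x":0.16,"y":0,"z":-0.25,"yaw":0},{"x":0.17,"y":0,"z":-0.24,"yaw":0},{"x":0.18,"y":0,"z":-0.24,"yaw":0},{"x":0.19,"y":0,"z":-0.23,"yaw":0}]'
python3 arc.py
```

```text
time_s: 10.17
tcp_pos: [0.5493, 0.0322, 0.2037]
eef_rot: [179.9, -0.7, -11.5]
contact_force: [-1.3, 2.4, -2.3]
gripper_width: 0.0231
t 10.1667 hood 0.557 rad; radius 0.216 lateral -0.0 F [-1.3  2.4 -2.3] rot [179.9  -0.7 -11.5] w 0.0231
  dir at +0.00 x 0.61 z -0.79;  dir at +0.15 x 0.72 z -0.69;  dir at +0.30 x 0.82 z -0.57;
  to goal units x 4.2 z -2.94
```

```bash

python3 -m inch '[{"x":0.19,"y":0,"z":-0.23,"yaw":0},{"x":0.2,"y":0,"z":-0.22,"yaw":0},{"x":0.21,"y":0,"z":-0.21,"yaw":0},{"x":0.22,"y":0,"z":-0.2,"yaw":0},{"x":0.22,"y":0,"z":-0.2,"yaw":0}]'
python3 arc.py
```

```text
time_s: 10.58
tcp_pos: [0.5768, 0.0267, 0.2334]
eef_rot: [179.9, -0.6, -11.5]
contact_force: [1.3, 0.3, -3.6]
gripper_width: 0.0233
t 10.5833 hood 0.747 rad; radius 0.2159 lateral -0.0 F [ 1.3  0.3 -3.6] rot [179.9  -0.6 -11.5] w 0.0233
  dir at +0.00 x 0.75 z -0.66;  dir at +0.15 x 0.84 z -0.54;  dir at +0.30 x 0.91 z -0.41;
  to goal units x 3.08 z -1.75
```

```bash

python3 -m inch '[{"x":0.23,"y":0,"z":-0.19,"yaw":0},{"x":0.23,"y":0,"z":-0.18,"yaw":0},{"x":0.24,"y":0,"z":-0.17,"yaw":0},{"x":0.25,"y":0,"z":-0.16,"yaw":0},{"x":0.25,"y":0,"z":-0.15,"yaw":0}]'
python3 arc.py
```

```text
time_s: 11.0
tcp_pos: [0.6096, 0.0201, 0.2575]
eef_rot: [179.9, -0.6, -11.5]
contact_force: [0.4, 2.6, -2.2]
gripper_width: 0.023
t 11.0 hood 0.938 rad; radius 0.2158 lateral -0.0001 F [ 0.4  2.6 -2.2] rot [179.9  -0.6 -11.5] w 0.023
  dir at +0.00 x 0.86 z -0.51;  dir at +0.15 x 0.93 z -0.37;  dir at +0.30 x 0.97 z -0.23;
  to goal units x 1.74 z -0.79
```

```bash

python3 -m inch '[{"x":0.26,"y":0,"z":-0.15,"yaw":0},{"x":0.27,"y":0,"z":-0.14,"yaw":0},{"x":0.28,"y":0,"z":-0.13,"yaw":0},{"x":0.25,"y":0,"z":-0.1,"yaw":0},{"x":0.15,"y":0,"z":-0.05,"yaw":0}]'
python3 arc.py
```

```text
time_s: 11.42
tcp_pos: [0.6434, 0.0134, 0.2739]
eef_rot: [179.9, -0.7, -11.5]
contact_force: [0.1, 2.6, 1.0]
gripper_width: 0.0233
t 11.4167 hood 1.115 rad; radius 0.2159 lateral -0.0 F [0.1 2.6 1. ] rot [179.9  -0.7 -11.5] w 0.0233
  dir at +0.00 x 0.94 z -0.35;  dir at +0.15 x 0.98 z -0.2;  dir at +0.30 x 1.0 z -0.05;
  to goal units x 0.37 z -0.13
```

```bash

python3 -m inch '[{"x":0.12,"y":0,"z":-0.04,"yaw":0},{"x":0.1,"y":0,"z":-0.03,"yaw":0},{"x":0,"y":0,"z":0,"yaw":0},{"x":0,"y":0,"z":0,"yaw":0},{"x":0,"y":0,"z":0,"yaw":0}]'
python3 arc.py
python3 -m inch '[{"x":0,"y":0,"z":0,"yaw":0},{"x":0,"y":0,"z":0,"yaw":0},{"x":0,"y":0,"z":0,"yaw":0},{"x":0,"y":0,"z":0,"yaw":0},{"x":0,"y":0,"z":0,"yaw":0}]'
python3 arc.py
```

```text
time_s: 11.83
tcp_pos: [0.6502, 0.012, 0.2764]
eef_rot: [179.9, -0.7, -11.5]
contact_force: [-0.4, 2.1, -0.5]
gripper_width: 0.0229
t 11.8333 hood 1.149 rad; radius 0.2159 lateral -0.0 F [-0.4  2.1 -0.5] rot [179.9  -0.7 -11.5] w 0.0229
  dir at +0.00 x 0.95 z -0.31;  dir at +0.15 x 0.99 z -0.17;  dir at +0.30 x 1.0 z -0.02;
  to goal units x 0.09 z -0.03
time_s: 12.25
tcp_pos: [0.6493, 0.0122, 0.2761]
eef_rot: [179.9, -0.7, -11.5]
contact_force: [-0.3, 1.9, -0.3]
gripper_width: 0.0231
t 12.25 hood 1.145 rad; radius 0.2159 lateral -0.0 F [-0.3  1.9 -0.3] rot [179.9  -0.7 -11.5] w 0.0231
  dir at +0.00 x 0.95 z -0.32;  dir at +0.15 x 0.98 z -0.17;  dir at +0.30 x 1.0 z -0.02;
  to goal units x 0.13 z -0.04
```

```bash

python3 -m inch '[{"x":0.12,"y":0,"z":-0.04,"yaw":0},{"x":0.06,"y":0,"z":-0.02,"yaw":0},{"x":0,"y":0,"z":0,"yaw":0},{"x":0,"y":0,"z":0,"yaw":0},{"x":0,"y":0,"z":0,"yaw":0}]'
python3 arc.py
python3 - <<'E'
from h import *
p,d=r.capture("scene");a=p[150:350,230:450,::-1];p,d=r.capture("top");b=p[150:350,230:450,::-1]
cv2.imwrite("pics/end.png",cv2.resize(np.hstack([a,b]),(792,360)))
E
python3 arc.py
```

```text
time_s: 12.67
tcp_pos: [0.6541, 0.0113, 0.2777]
eef_rot: [179.9, -0.7, -11.5]
contact_force: [0.1, 1.9, -1.0]
gripper_width: 0.023
t 12.6667 hood 1.169 rad; radius 0.2159 lateral -0.0 F [ 0.1  1.9 -1. ] rot [179.9  -0.7 -11.5] w 0.023
  dir at +0.00 x 0.96 z -0.3;  dir at +0.15 x 0.99 z -0.15;  dir at +0.30 x 1.0 z -0.0;
  to goal units x -0.07 z 0.02
t 12.7667 hood 1.168 rad; radius 0.216 lateral -0.0 F [ 0.5  1.5 -1.2] rot [179.9  -0.7 -11.5] w 0.0231
  dir at +0.00 x 0.96 z -0.3;  dir at +0.15 x 0.99 z -0.15;  dir at +0.30 x 1.0 z -0.0;
  to goal units x -0.07 z 0.02
```

View pics/end.png

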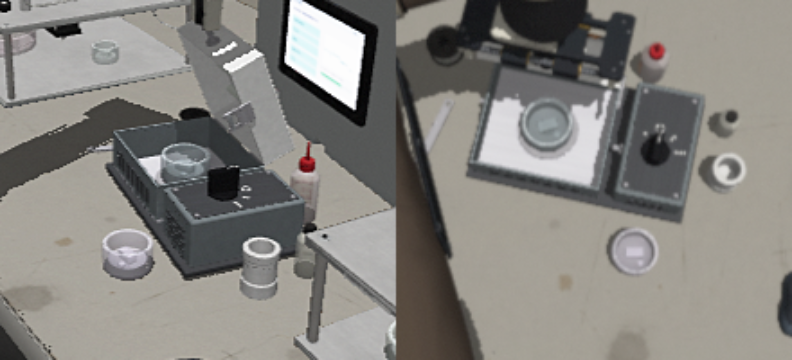

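The hood stands at about 1.17 rad, held by its ball. The selector points to the ring and the bystanders are where they were. Handing in.

```bash
python3 -c "
from plant import r
print(r.close_job())"; python3 arc.py
```

```text
the job is handed in; nothing more can be done
None
the job is handed in; nothing more can be done
```

The selector is at the ring mark, and the gripper is holding the hood by its ball handle at about 1.17 rad, against a balance point of 1.16. I handed the job in at about 12.8 s of the 59 s allowed; no verdict is reported.

- **Selector:** it started near two dots, but the close-up put the bar about 10° further on, at roughly 0.89 rad. I gripped it at that measured angle and turned it about 50° to the ring. The wrist picture after release showed the white line pointing straight at the ring.
- **Hood:** I swung it up along its arc with 30 N on the ball.
    - **Angle:** 1.168 rad, worked out from the tool's path. The path kept a 216 mm radius with almost no sideways drift.
    - **Grip:** the fingers are still shut on the ball at 23 mm.
    - **Force:** the last tool force was about 2 N.
    - **Steadiness:** while I held still, the angle crept about 0.004 rad in 0.4 s. I nudged it back up, and it read 1.168 to 1.169 over the last 0.1 s before hand-in.
- **Bystanders:** I judged them by eye only. The ones in the final crops looked unmoved. The tape and solder were out of view or hidden, and the mouse only partly showed.

The hood angle and finger contact come from the tool's position, force and opening. I did not measure either one independently in the pictures.

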